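Count deburred washers off the tray, one by one, through the gate

TASK

Count the three loose deburred washers off the counting tray: with the fingertips, sweep them one at a time along the tray floor and through its narrow gate, so that each drops down the slot into the stock tin before the next one goes through. Only push them, do not pick any up, and leave the bush and the bolt standing where they are on the tray, and the brush and the belt-cleaning block where they lie on the bench.

Things in the scene. Friction and masses are not known exactly. Their poses are not given: they have to be found in the camera images.
- tray: Counting tray, olive sheet steel on legs, 346 x 276 mm, fixed. Frame: z up, x along the tray towards the gate, y across; origin at bench level on the centre line, 100 mm behind the gate. Level floor, its top 80 mm above the bench. Rim 18 mm high, 3 mm thick, inner faces at x = -175 and 165, y = +-135 mm.
- gate (a point): Middle of the gate at floor level, tray-frame point (100, 0, 80) mm, axes as the tray's. The gate is 46 mm wide. Two upright bare-metal cheeks, 18 mm high, 3 mm thick, funnel to it at 45 degrees, from the side rims (tray x about -10 mm) to its posts (100, +-23). The floor ends right at the gate: a washer whose centre is pushed past this edge tips down the slot, so fingers need not enter.
- slot (a point): Middle of the slot, level with the tray floor: an opening in the floor right behind the gate, 52 mm long (tray-frame x = 100 to 152 mm) and 46 mm wide, with walls 18 mm high on its other three sides.
- tin (a point): Centre of the inner floor of the stock tin, an open-topped grey steel box fixed under the slot; inside 109 mm (along tray x) by 104 mm, 67 mm deep, rim 10 mm below the tray floor. A washer falls about 70 mm into it.
- washer1_center (a point): Centre of one loose washer, half-way up. A flat thick bright-steel ring, 34 mm outside diameter, 14 mm bore (too small for a fingertip), 8 mm thick, about 45 g, lying flat in the middle part of the tray floor. The three are alike and start side by side across the tray, 44 mm or more apart between centres. It slides when pushed at its edge.
- washer2_center (a point): Centre of another loose washer, half-way up. A flat thick bright-steel ring, 34 mm outside diameter, 14 mm bore (too small for a fingertip), 8 mm thick, about 45 g, lying flat in the middle part of the tray floor. The three are alike and start side by side across the tray, 44 mm or more apart between centres. It slides when pushed at its edge.
- washer3_center (a point): Centre of the third loose washer, half-way up. A flat thick bright-steel ring, 34 mm outside diameter, 14 mm bore (too small for a fingertip), 8 mm thick, about 45 g, lying flat in the middle part of the tray floor. The three are alike and start side by side across the tray, 44 mm or more apart between centres. It slides when pushed at its edge.
- bush_center (a point): Centre (half-way up) of a steel bush, a plain tube 32 mm in diameter and 45 mm tall, standing near the back rim of the tray (about 20 mm from it, behind the washers). Leave it standing there.
- bolt_center (a point): Centre (half-way up) of a dark hexagon bolt standing on its head near the back rim of the tray: head 28 mm across corners and 10 mm high, shank 16 mm in diameter, 55 mm tall in all. Leave it standing there.
- brush: A bench brush with wooden handle, 220 mm long, lying on the bench to the robot's right of the tray. Origin: its middle, on the bench; x along it. Leave it.
- cleaner: A tan belt-cleaning block, 160 x 45 x 35 mm, lying on the bench to the robot's left of the tray. Origin: the centre of its underside; x along it. Leave it.

How it is judged:
On the way, in this order (a step that is already met when the one before it is completed fails the run):
1. one washer, and only one, has gone through the gate into the tin (((z of washer1_center in the frame of tray below 0.062 m and x of washer1_center in the frame of tray between 0.086 and 0.199 m and y of washer1_center in the frame of tray between -0.054 and 0.054 m) or (z of washer2_center in the frame of tray below 0.062 m and x of washer2_center in the frame of tray between 0.086 and 0.199 m and y of washer2_center in the frame of tray between -0.054 and 0.054 m) or (z of washer3_center in the frame of tray below 0.062 m and x of washer3_center in the frame of tray between 0.086 and 0.199 m and y of washer3_center in the frame of tray between -0.054 and 0.054 m))), for 0.2 s.
2. a second washer has followed it ((((z of washer1_center in the frame of tray below 0.062 m and x of washer1_center in the frame of tray between 0.086 and 0.199 m and y of washer1_center in the frame of tray between -0.054 and 0.054 m) and (z of washer2_center in the frame of tray below 0.062 m and x of washer2_center in the frame of tray between 0.086 and 0.199 m and y of washer2_center in the frame of tray between -0.054 and 0.054 m)) or ((z of washer1_center in the frame of tray below 0.062 m and x of washer1_center in the frame of tray between 0.086 and 0.199 m and y of washer1_center in the frame of tray between -0.054 and 0.054 m) and (z of washer3_center in the frame of tray below 0.062 m and x of washer3_center in the frame of tray between 0.086 and 0.199 m and y of washer3_center in the frame of tray between -0.054 and 0.054 m)) or ((z of washer2_center in the frame of tray below 0.062 m and x of washer2_center in the frame of tray between 0.086 and 0.199 m and y of washer2_center in the frame of tray between -0.054 and 0.054 m) and (z of washer3_center in the frame of tray below 0.062 m and x of washer3_center in the frame of tray between 0.086 and 0.199 m and y of washer3_center in the frame of tray between -0.054 and 0.054 m)))), for 0.2 s.
3. the third washer has followed (z of each of washer1_center, washer2_center, washer3_center in the frame of tray below 0.062 m and x of washer1_center in the frame of tray between 0.086 and 0.199 m and y of washer1_center in the frame of tray between -0.054 and 0.054 m and x of washer2_center in the frame of tray between 0.086 and 0.199 m and y of washer2_center in the frame of tray between -0.054 and 0.054 m and x of washer3_center in the frame of tray between 0.086 and 0.199 m and y of washer3_center in the frame of tray between -0.054 and 0.054 m), for 0.2 s.
At the end, for the whole second after the job is handed in: All three washers lie at rest in the stock tin (centres inside the tin and more than 18 mm below the tray floor), having gone in one after another (at least 0.2 s apart); bush and bolt still stand upright (within 20 degrees), and bush, bolt, brush and block are all within 15 mm of where they were (all of step 3 and linear speed of each of washer1, washer2, washer3 below 0.03 m/s and distance of each of bush_center, bolt_center, brush, cleaner from where it was at the start of the episode below 0.015 m and angle between each of bush_center, bolt_center's own z axis and vertical below 0.35 rad); the robot touches nothing.
It fails at once if a washer is picked up: lifted more than 10 mm off the tray floor (height (world z) of any of washer1_center, washer2_center, washer3_center above 0.094 m).
It fails at once if the bush is moved more than 15 mm or knocked over (distance of bush_center from where it was at the start of the episode above 0.015 m or angle between bush_center's own z axis and vertical above 0.35 rad).
It fails at once if the bolt is moved more than 15 mm or knocked over (distance of bolt_center from where it was at the start of the episode above 0.015 m or angle between bolt_center's own z axis and vertical above 0.35 rad).
It fails at once if the brush is moved more than 15 mm (distance of brush from where it was at the start of the episode above 0.015 m).
It fails at once if the belt-cleaning block is moved more than 15 mm (distance of cleaner from where it was at the start of the episode above 0.015 m).
It also fails if it takes over 61 s, if anything falls off the work surface, if the arm or the gripper's body presses on something with over 40 N, if the wrist force passes 120 N, or if a joint passes its speed limit or range.

ROBOT

A 6-joint arm with a two-finger parallel gripper is mounted at the origin on the work surface. World frame = base frame: x ahead of the robot, y to its left, z up, the work surface at z = 0. Lengths are in m, angles in rad, forces in N, time in s.
With the tool pointing down it reaches from about 0.35 to 0.875 m from the base axis. Payload 4.2 kg.
Tool frame: the origin (TCP) lies at the very end of the fingers, on their centre line; the grasp point (between the pads) lies 19 mm behind it; z points along the fingers, x is the direction in which the jaws open and shut, and the axes are right-handed (so a half turn about z gives the same grasp; the last joint's range is limited). The gripper opens to 87 mm and grips with 3 to 60 N. Pads are 19 mm wide; open, the fingers measure 117 mm over their backs; the gripper's body (75 mm by 190 mm) begins 51 mm behind the grasp point.
Start: joints at [-1.057, 0.385, 0.008, 0, -1.194, -0.259], TCP at [0.158, -0.605, 0.223] pointing down, gripper open.
Joint ranges: [-3.14, 3.14], [-1.21, 2.06], [-1.07, 1.41], [-3.16, 2.05], [-2.99, -0.16], [-3.1, 3.1]. Speed limits (rad/s): [2.79, 2.79, 3.14, 3.14, 3.14, 3.14].

INTERFACE

Orientations are given as a unit quaternion [w, x, y, z].
In Python, from workcell import r gives the robot as it stands. The module is installed in compiled form; this text tells all that it offers.
- The arm moves only by the tool move_arm, never from a script. Its argument "series" is a list that holds one entry, the list of rows, each a list of 4 numbers: the shift along the tool's x, y, z in mm, then the turn about the tool's z in degrees. In form: [[[tx, ty, tz, twist], ...]]. A call has 1 to 20 rows; each row shifts and turns the pose as measured when the row begins, along the tool's axes as they then stand; what a row does not reach is not made up. A row lasts 1/10 s, in which the tool goes at most 50 mm and 8.59 degrees, less where a joint would pass 70% of its speed; a pose out of reach is approached as far as the arm can. A call with a gripper value outside its range is refused whole. "grip" is the finger opening in mm, from 0 to 87, set as the call begins (left out, the last holds). The fingers move at their own pace and stop on an object; "newtons" is the grip in N (left out, the last holds). Time passes only in rows, so rows that do not move let the fingers close. It gives the time, the measured TCP pose, the force and the opening at its end, in the units of the state.
- r.sense(): the state, without advancing time (a new reading comes with each control period).
- r.capture(name): name is "side" or "top"; returns the picture (480x640x3 uint8, red, green, blue); there is no depth.
- r.camera_params(name): a dict with "fx", "fy", "cx", "cy" (pixels), "cam_to_world" (4x4, takes a point from camera to world coordinates). Camera axes: x right, y up, looking along -z (the intrinsics and any distortion apply to the point x, -y, -z); pixel columns grow to the right and rows downward; lengths in m; the calibration is good to about 2 mm. A picture is of the moment at which its call begins. camera_params takes no time and is no camera call.
- r.job_done(): hands the job in, once; it reports no verdict.
The state is a dict: "time": time; "joints": joint angles; "dq": joint speeds; "joint_torque": joint torques, N m; "tool_pos": TCP position; "tool_rot": TCP orientation; "wrist_force": force on the tool from outside, world axes, zero at the start; "moment": the same for the moment, N m; "opening": opening from 0.0 (shut) to 1.0 (fully open).
Only numpy, scipy, OpenCV 4.12 (cv2) and the standard library are available. Lean on these libraries where they do the work, as an engineer would, in place of code of your own. Each camera call takes 0.05 s, during which the arm holds its last target.

## Working session

There is one attempt and no reset: what is moved stays moved. The work goes in short steps, Python scripts to look and compute and a tool call to move; the robot and the scene stay as the last step left them, time stands still between calls to the robot, and variables do not carry over. Pictures are saved under pics/ and viewed, and the job is handed in when it is done.

Besides the shell and the picture viewer there is one more tool, called after "Request:" as name(argument=value, ...) on one line, values as JSON. move_arm: Moves the arm, as the interface text tells. Its arguments: {"type":"object","properties":{"series":{"type":"array"},"grip":{"type":"number"},"newtons":{"type":"number"}},"required":["series"]}

```bash
mkdir -p pics; python3 - <<'E'
from workcell import r
import cv2
s=r.sense();print(s)
for n in("top","side"):
    im=r.capture(n);cv2.imwrite(f"pics/{n}0.png",im[:,:,::-1]);print(r.camera_params(n))
E
```

```text
{'time': 0.0, 'joints': array([-1.05741062e+00,  3.85595117e-01,  6.62308466e-03, -5.26805750e-04,
       -1.19401172e+00, -2.58600654e-01]), 'dq': array([ 0.00018912, -0.00030811,  0.0011822 ,  0.00077979,  0.00241913,
       -0.00024426]), 'joint_torque': array([ 6.57343990e-04, -3.90660954e+01,  1.87407303e+01,  4.21991542e+00,
        1.11182863e-02, -1.78996825e-04]), 'tool_pos': array([ 0.15739386, -0.60422693,  0.22143114]), 'tool_rot': array([-9.12424506e-04,  6.11616606e-01,  7.91153507e-01,  6.50862096e-04]), 'wrist_force': array([1.43279276, 0.67826839, 0.2401436 ]), 'moment': array([-0.03879098,  0.01987511, -0.07507126]), 'opening': 0.9998332116233126}
{'fx': 485.9388043235562, 'fy': 485.9388043235562, 'cx': 321.7108239194513, 'cy': 236.00129463164882, 'cam_to_world': array([[ 0.02164875,  0.9879029 , -0.15355516,  0.3940478 ],
       [-0.9997631 ,  0.02104572, -0.00555169, -0.02853476],
       [-0.00225285,  0.15363897,  0.98812448,  1.31357087],
       [ 0.        ,  0.        ,  0.        ,  1.        ]])}
{'fx': 465.79975526908333, 'fy': 465.79975526908333, 'cx': 323.759570277529, 'cy': 242.71434395508564, 'cam_to_world': array([[-0.99462039,  0.075168  , -0.07127454,  0.47813654],
       [-0.1033848 , -0.76331805,  0.63769674,  0.73908248],
       [-0.00647075,  0.64163488,  0.76698293,  1.01787215],
       [ 0.        ,  0.        ,  0.        ,  1.        ]])}
```

View pics/top0.png

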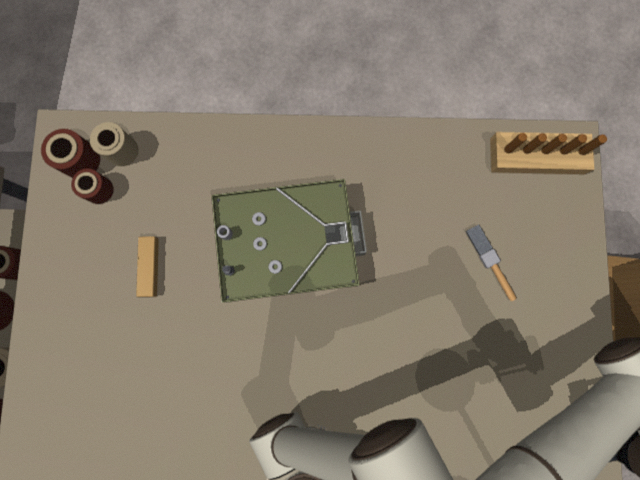

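View pics/side0.png

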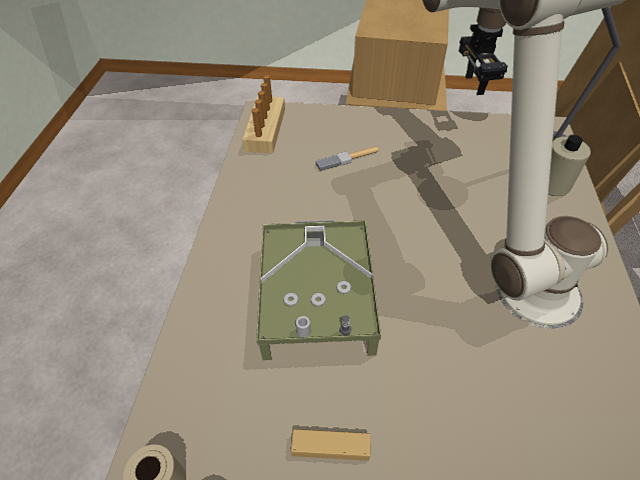

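The top view shows the washers near (259,219), (260,244) and (275,267), the bush at (223,232), the bolt at (229,270) and the gate at about (325,234). Next I'll refine these by mask.

```bash
cat > h.py <<'E'
import numpy as np,cv2
from workcell import r
def ray(n,u,v,z):
    p=r.camera_params(n);T=p["cam_to_world"]
    d=T[:3,:3]@np.array([(u-p["cx"])/p["fx"],-(v-p["cy"])/p["fy"],-1]);o=T[:3,3]
    return o+d*(z-o[2])/d[2]
def proj(n,P):
    p=r.camera_params(n);T=p["cam_to_world"]
    c=T[:3,:3].T@(np.array(P)-T[:3,3]);return np.array([p["cx"]+p["fx"]*c[0]/-c[2],p["cy"]-p["fy"]*c[1]/-c[2]])
E
python3 - <<'E'
import cv2,numpy as np
from h import *
im=cv2.imread("pics/top0.png")
hsv=cv2.cvtColor(im,cv2.COLOR_BGR2HSV)
c=im[165:315,195:385];cv2.imwrite("pics/crop0.png",cv2.resize(c,None,fx=4,fy=4,interpolation=cv2.INTER_CUBIC))
c=cv2.imread("pics/side0.png")[215:365,240:400];cv2.imwrite("pics/crop1.png",cv2.resize(c,None,fx=4,fy=4,interpolation=cv2.INTER_CUBIC))
for n in("top","side"):
    im=cv2.imread(f"pics/{n}0.png");hsv=cv2.cvtColor(im,cv2.COLOR_BGR2HSV)
    m=((hsv[...,1]<70)&(hsv[...,2]>105)).astype(np.uint8)
    roi=np.zeros_like(m)
    if n=="top":roi[185:300,215:360]=1
    else: roi[222:342,262:378]=1
    k,l,st,ce=cv2.connectedComponentsWithStats(m*roi)
    for i in range(1,k):
        if st[i,4]>15:
            x,y,w,h,a=st[i];u,v=x+(w-1)/2,y+(h-1)/2
            print(n,st[i],ce[i].round(1),ray(n,*ce[i],.088).round(4))
E
```

```text
top [ 215  185  145  115 7440] [280.1 242.9] [0.5644 0.0839 0.088 ]
top [318 185   9   5  23] [321.6 186.7] [ 0.7137 -0.0185  0.088 ]
top [297 197   6   7  17] [299.9 199.7] [0.6781 0.0368 0.088 ]
top [350 224  10  18 109] [354.4 232.9] [ 0.5943 -0.105   0.088 ]
top [215 232   7  68 247] [216.8 275.2] [0.4788 0.2408 0.088 ]
top [313 253  43  34 612] [334.1 272.4] [ 0.4922 -0.0548  0.088 ]
top [308 267   9  13  38] [312.4 273.2] [ 4.892e-01 -2.000e-04  8.800e-02]
side [262 222  43  24 131] [276.7 225. ] [ 0.6969 -0.0835  0.088 ]
side [306 222  27   2  30] [318.2 222.1] [ 0.587  -0.1047  0.088 ]
side [ 262  222  116   91 1526] [337.6 252.6] [ 0.526  -0.0047  0.088 ]
side [337 281  15  14 148] [343.6 286.9] [0.5026 0.0993 0.088 ]
side [283 292  16  15 164] [290.8 298.9] [0.6243 0.1458 0.088 ]
side [311 293  15  14 161] [318.  299.2] [0.5602 0.1404 0.088 ]
side [296 315  25  23 295] [303.7 326.6] [0.584  0.2166 0.088 ]
side [342 315  10  14  53] [347.  321.9] [0.4876 0.1946 0.088 ]
side [341 340  25   2  32] [353.9 340.8] [0.4689 0.2407 0.088 ]
```

View pics/crop0.png

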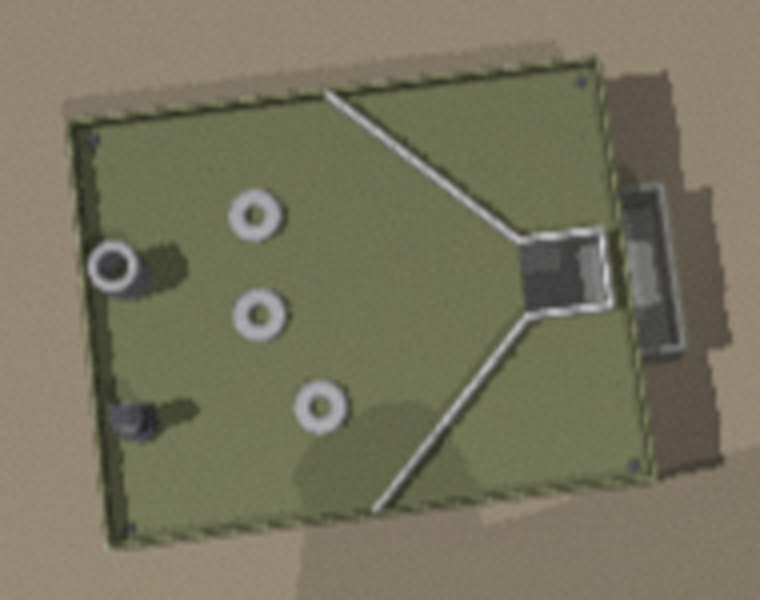

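View pics/crop1.png

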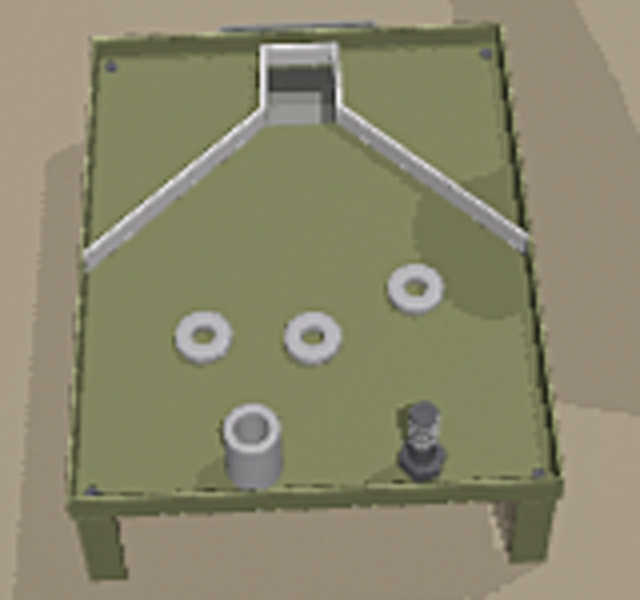

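The crops are clear. The rim corners in the top crop are (70,124), (598,60), (654,482) and (112,548), and the gate posts are about (522,240) and (530,318). I'll fit the tray frame and the washers from these.

```bash
python3 - <<'E'
from h import *
def full(x,y):return (x+.5)/4-.5+195,(y+.5)/4-.5+165
def fs(x,y):return (x+.5)/4-.5+240,(y+.5)/4-.5+215
cs=np.array([ray("top",*full(*c),.098)[:2] for c in [(70,124),(598,60),(654,482),(112,548)]])
ss=np.array([ray("side",*fs(*c),.098)[:2] for c in [(70,499),(93,38),(500,26),(561,484)]])
# tray order: y+ is left of +x. image-right = tray x, image-up = tray y
loc=np.array([[-.178,.138],[.168,.138],[.168,-.138],[-.178,-.138]])
def fit(W):
    a=loc-loc.mean(0);b=W-W.mean(0)
    th=np.arctan2((a[:,0]*b[:,1]-a[:,1]*b[:,0]).sum(),(a*b).sum())
    R=np.array([[np.cos(th),-np.sin(th)],[np.sin(th),np.cos(th)]])
    o=W.mean(0)-R@loc.mean(0);print("th",np.degrees(th),"o",o.round(4),"res mm",((W-(loc@R.T+o))*1e3).round(1).tolist());return R,o
R,o=fit(cs)
R2,o2=fit(ss[[0,1,2,3]])
im=cv2.imread("pics/crop0.png");g=cv2.cvtColor(im,cv2.COLOR_BGR2HSV)
m=((g[...,1]<50)&(g[...,2]>110)).astype(np.uint8)
k,l,st,ce=cv2.connectedComponentsWithStats(m)
for i in range(1,k):
    if 300<st[i,4]<8000:
        x,y,w,h,a=st[i];c=(x+(w-1)/2,y+(h-1)/2)
        W=ray("top",*full(*c),.088)[:2];print(st[i],W.round(4),"tray",(R.T@(W-o)*1e3).round(1))
for s in [(343.6,286.9),(290.8,298.9),(318,299.2)]:
    W=ray("side",*s,.087)[:2];print("side",W.round(4),(R.T@(W-o)*1e3).round(1))
for nm,c,z in[("post+",(522,240),.098),("post-",(530,318),.098),("bush",(114,268),.125),("bolt",(127,415),.135)]:
    W=ray("top",*full(*c),z)[:2];print(nm,W.round(4),(R.T@(W-o)*1e3).round(1))
E
```

```text
th -81.68350494980214 o [0.5725 0.0677] res mm [[-1.5, -2.1], [-2.1, 2.2], [0.8, 3.3], [2.8, -3.4]]
th -81.79259866936859 o [0.5727 0.0716] res mm [[-3.2, -3.6], [-1.4, 0.9], [2.4, 3.0], [2.2, -0.3]]
[ 226  187   55   57 2090] [0.6268 0.1432] tray [-66.8  64.7]
[  88  239   50   53 1319] [0.5924 0.2317] tray [-159.4   43.4]
[ 626  242   32   64 1398] [ 0.5941 -0.1065] tray [175.5  -3.8]
[ 231  286   54   59 2120] [0.5621 0.1376] tray [-70.7  -0.2]
[ 292  378   54   59 2177] [0.5042 0.0966] tray [-38.5 -63.3]
side [0.5026 0.0987] [-40.7 -64.7]
side [0.6244 0.1453] [-69.2  62.6]
side [0.5602 0.1398] [-73.   -1.7]
post+ [ 0.6124 -0.0297] [102.2  25.4]
post- [ 0.5625 -0.0358] [101.  -24.9]
bush [0.5845 0.2228] [-151.7   34.3]
bolt [0.4927 0.208 ] [-150.3  -58.7]
```

Request:
move_arm(series=[[[0, 0, 0, -8.4], [0, 0, 0, -8.4], [0, 0, 0, -8.4], [0, 0, 0, -8.4], [0, 0, 0, -8.4], [0, 0, 0, -8.4], [0, 0, 0, -8.4], [0, 0, 0, -8.4], [0, 0, 0, -8.4], [0, 0, 0, -8.0]]], grip=16, newtons=20)

```text
time: 1.1
tool_pos: [0.1564, -0.6007, 0.2147]
tool_rot: [-0.002, -0.091, 0.996, 0.008]
wrist_force: [0.9, -0.5, 0.1]
opening: 0.216
```

```bash
cat >> h.py <<'E'
TH=np.radians(-81.7);RT=np.array([[np.cos(TH),-np.sin(TH)],[np.sin(TH),np.cos(TH)]]);O=np.array([.5726,.069])
def t2w(x,y):return RT@(np.array([x,y])/1e3)+O
def w2t(W):return (RT.T@(np.array(W)[:2]-O))*1e3
def where():
    s=r.sense();q=s["tool_rot"];from scipy.spatial.transform import Rotation as Q
    M=Q.from_quat(q[[1,2,3,0]]).as_matrix();p=s["tool_pos"]
    d=-M[:2,1];ang=np.degrees(np.arctan2(d[1],d[0])-TH)
    print("t %.2f tray"%s["time"],w2t(p).round(1),"z %.1f"%(p[2]*1e3),"push dir in tray deg %.1f"%((ang+180)%360-180),"F",s["wrist_force"].round(1),"open mm %.1f"%(s["opening"]*87),"j",s["joints"].round(2),"tilt",M[2].round(3));return M,p
def to(x,y,z,dirdeg=None):
    M,p=where();t=np.array([*t2w(x,y),z/1e3]);print("tool delta mm",(M.T@(t-p)*1e3).round(1))
    d=-M[:2,1];a=np.degrees(np.arctan2(d[1],d[0])-TH)
    if dirdeg is not None:print("twist",-(((dirdeg-a)+180)%360-180))
E
python3 -c "
from h import *
to(-107,-1,150,0)"
```

```text
t 1.10 tray [ 602.6 -508.5] z 214.7 push dir in tray deg 2.1 F [ 0.9 -0.5  0.1] open mm 18.8 j [-1.06  0.39 -0.   -0.   -1.19  1.24] tilt [ 0.002  0.015 -1.   ]
tool delta mm [-533.7  689.2   74.4]
twist 2.1287474013371366
```

Request:
move_arm(series=[[[-35, 10, -1, 0.2], [-45, 15, -1, 0.2], [-45, 15, -1, 0.2], [-45, 15, -1, 0.2], [-40, 25, -1, 0.2], [-35, 35, -1, 0.2], [-25, 40, 0, 0.2], [-25, 40, 0, 0.2], [-25, 40, 0, 0.2], [-25, 40, 0, 0.2], [-25, 40, 0, 0], [-25, 40, 0, 0], [-20, 40, 0, 0], [-20, 40, 0, 0], [-20, 40, 0, 0], [-15, 40, 0, 0], [-10, 40, 0, 0], [0, 40, 0, 0]]])

```text
time: 2.9
tool_pos: [0.5511, 0.0879, 0.2211]
tool_rot: [-0.008, -0.069, 0.998, 0.012]
wrist_force: [-0.7, 0.1, -0.8]
opening: 0.183
```

```bash
python3 -c "
from h import *
to(-107,-1,150,0)"
```

```text
t 2.90 tray [-21.8 -18.6] z 221.1 push dir in tray deg -0.4 F [-0.7  0.1 -0.8] open mm 15.9 j [ 0.43  0.28 -0.14 -0.03 -1.16 -0.28] tilt [ 0.014  0.025 -1.   ]
tool delta mm [-18.   83.5  72.9]
twist -0.4215553440141093
```

Request:
move_arm(series=[[[-6, 25, 10, 0], [-5, 25, 15, 0], [-5, 20, 15, 0], [-2, 10, 15, 0], [0, 0, 15, 0], [0, 0, 0, 0]]])

```text
time: 3.5
tool_pos: [0.5543, 0.1808, 0.1484]
tool_rot: [-0.01, -0.073, 0.997, 0.012]
wrist_force: [-0.4, -0.2, 0.4]
opening: 0.185
```

```bash
python3 -c "
from h import *
to(-107,-1,83.5,0)
for n in('top','side'):cv2.imwrite(f'pics/{n}1.png',r.capture(n)[:,:,::-1])
a=cv2.imread('pics/top1.png')[165:315,195:385];b=cv2.imread('pics/side1.png')[195:365,240:430]
cv2.imwrite('pics/c1.png',cv2.resize(a,None,fx=3,fy=3));cv2.imwrite('pics/d1.png',cv2.resize(b,None,fx=3,fy=3))
"
```

```text
t 3.50 tray [-113.3   -1.9] z 148.4 push dir in tray deg 0.1 F [-0.4 -0.2  0.4] open mm 16.1 j [ 0.58  0.38 -0.18 -0.03 -1.01 -0.41] tilt [ 0.018  0.025 -1.   ]
tool delta mm [-2.1 -7.9 64.7]
twist 0.05598015554647873
```

View pics/d1.png

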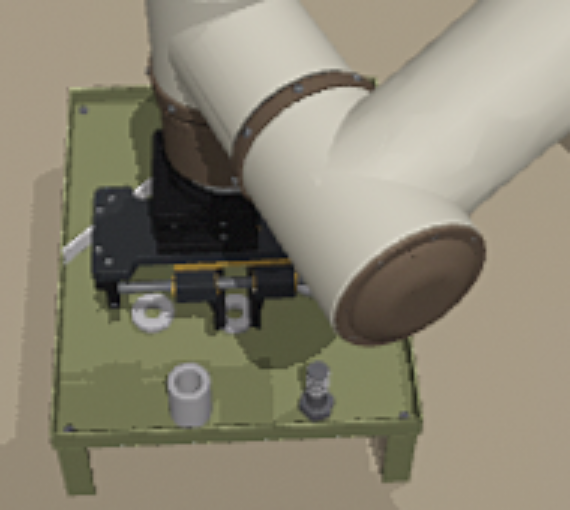

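View pics/c1.png

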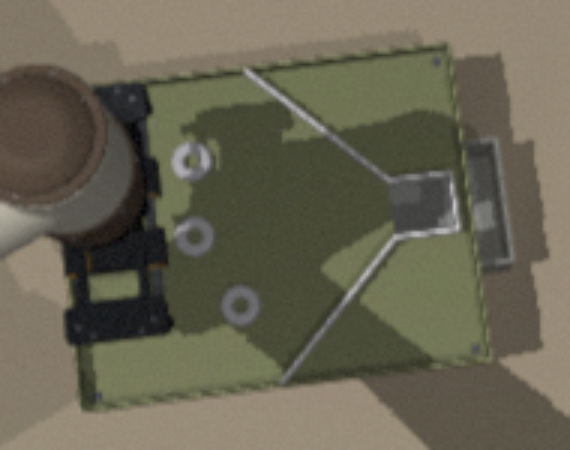

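```bash
python3 -c "
from h import *
M,p=where();print(proj('side',p),(proj('side',p)-[240,195])*3)
for s in(-23,-8,8,23):print((proj('side',p+M[:,0]*s/1e3)-[240,195])*3,(proj('side',p+M[:,0]*s/1e3+M[:,1]*.0095)-[240,195])*3)
a=cv2.imread('pics/side1.png')[280:320,290:350];cv2.imwrite('pics/e1.png',cv2.resize(a,None,fx=10,fy=10))
"
```

```text
t 3.60 tray [-113.2   -0.3] z 150.8 push dir in tray deg 0.1 F [0.1 0.5 0.1] open mm 16.2 j [ 0.58  0.38 -0.18 -0.03 -1.01 -0.41] tilt [ 0.013  0.026 -1.   ]
[317.36358012 299.17451447] [232.09074035 312.52354342]
[200.79946855 313.98376426] [201.03800531 324.79096057]
[221.20882972 313.03135252] [221.57288879 323.8306811 ]
[242.97050781 312.01583432] [243.46835482 322.80677626]
[263.36429746 311.06414923] [263.98747465 321.84723395]
```

View pics/e1.png

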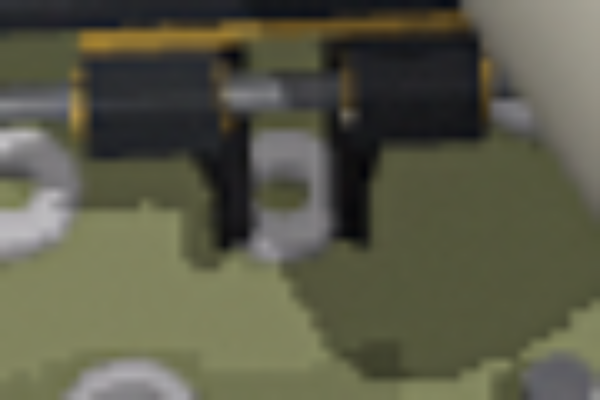

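The fingertips, at crop (215–370, 245), straddle W2's line of travel closely. Now I'll descend behind it.

Request:
move_arm(series=[[[-1, -5, 15, 0], [0, -1, 15, 0], [0, 0, 15, 0], [0, 0, 12, 0], [0, 0, 6, 0], [0, 0, 2, 0], [0, 0, 0, 0]]])

```text
time: 4.3
tool_pos: [0.5621, 0.1763, 0.0911]
tool_rot: [-0.001, -0.072, 0.997, 0.015]
wrist_force: [-0.3, -0.8, -0.5]
opening: 0.182
```

```bash
python3 -c "
from h import *
to(70,0,83.5,0)"
```

```text
t 4.30 tray [-107.7    5.1] z 91.1 push dir in tray deg -0.0 F [-0.3 -0.8 -0.5] open mm 15.8 j [ 0.56  0.45 -0.24 -0.03 -0.87 -0.4 ] tilt [-0.001  0.029 -1.   ]
tool delta mm [   5.1 -177.9    2.4]
twist -0.029292227641604995
```

Request:
move_arm(series=[[[5, 0, 3, 0], [0, 0, 4, 0], [0, 0, 0, 0]]])

```text
time: 4.6
tool_pos: [0.5575, 0.1762, 0.0852]
tool_rot: [0.001, -0.072, 0.997, 0.015]
wrist_force: [-0.3, 0.3, -0.1]
opening: 0.179
```

```bash
python3 -c "
from h import *
to(70,0,83.5,0)"
```

```text
t 4.60 tray [-108.3    0.6] z 85.2 push dir in tray deg -0.0 F [-0.3  0.3 -0.1] open mm 15.6 j [ 0.57  0.45 -0.26 -0.03 -0.85 -0.4 ] tilt [-0.004  0.03  -1.   ]
tool delta mm [   0.5 -178.2   -3.7]
twist -0.01120782257959263
```

Request:
move_arm(series=[[[0, -8, 0.5, 0], [0, -8, 0.3, 0], [0, -8, -0.2, 0], [0, -8, -0.2, 0], [0, -8, -0.2, 0], [0, -8, -0.2, 0], [0, -8, -0.2, 0]]])

```text
time: 5.3
tool_pos: [0.5667, 0.1166, 0.0842]
tool_rot: [0.002, -0.072, 0.997, 0.015]
wrist_force: [-0.4, 1.4, 0.2]
opening: 0.185
```

```bash
python3 -c "
from h import *
to(70,0,83.5,0)
for n in('top','side'):cv2.imwrite(f'pics/{n}2.png',r.capture(n)[:,:,::-1])
a=cv2.imread('pics/top2.png')[165:315,195:385];b=cv2.imread('pics/side2.png')[195:365,240:430]
cv2.imwrite('pics/c2.png',np.hstack([cv2.resize(a,(400,316)),cv2.resize(b,(400,316))]))
"
```

```text
t 5.30 tray [-47.9   1. ] z 84.2 push dir in tray deg 0.0 F [-0.4  1.4  0.2] open mm 16.1 j [ 0.47  0.44 -0.28 -0.04 -0.84 -0.3 ] tilt [-0.005  0.031 -1.   ]
tool delta mm [   1.1 -117.9   -2.9]
twist 0.018144984285697774
```

View pics/c2.png

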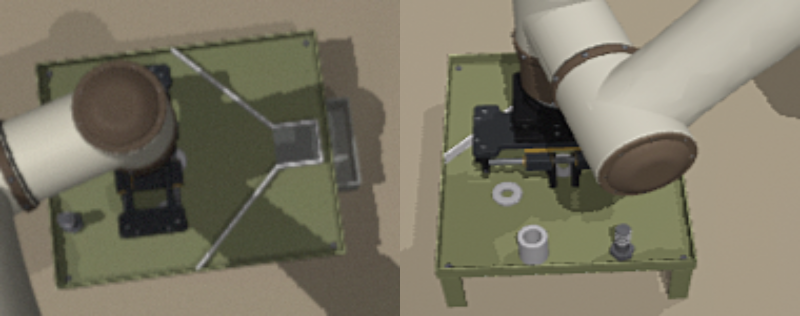

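Request:
move_arm(series=[[[0, -8, -0.2, 0], [0.3, -8, -0.2, 0], [0.3, -8, -0.2, 0], [0.3, -8, -0.2, 0], [0, -8, -0.2, 0], [0, -8, -0.2, 0], [0, -8, -0.2, 0], [0, -8, -0.2, 0], [0, -8, -0.2, 0], [0, -8, -0.2, 0], [0, -8, -0.2, 0], [0, -8, -0.2, 0]]])

```text
time: 6.6
tool_pos: [0.581, 0.0139, 0.0839]
tool_rot: [0.002, -0.073, 0.997, 0.016]
wrist_force: [-0.4, 0.7, 0.3]
opening: 0.182
```

```bash
python3 -c "
from h import *
to(84,0,83.5,0)
for n in('top','side'):cv2.imwrite(f'pics/{n}3.png',r.capture(n)[:,:,::-1])
a=cv2.imread('pics/top3.png')[165:315,195:385];b=cv2.imread('pics/side3.png')[195:365,240:430]
cv2.imwrite('pics/c3.png',np.hstack([cv2.resize(a,(400,316)),cv2.resize(b,(400,316))]))
"
```

```text
t 6.60 tray [55.8  0.4] z 83.9 push dir in tray deg 0.0 F [-0.4  0.7  0.3] open mm 15.9 j [ 0.29  0.44 -0.27 -0.04 -0.85 -0.11] tilt [-0.006  0.031 -1.   ]
tool delta mm [  0.4 -28.2  -0.5]
twist 0.03631563105940927
```

View pics/c3.png

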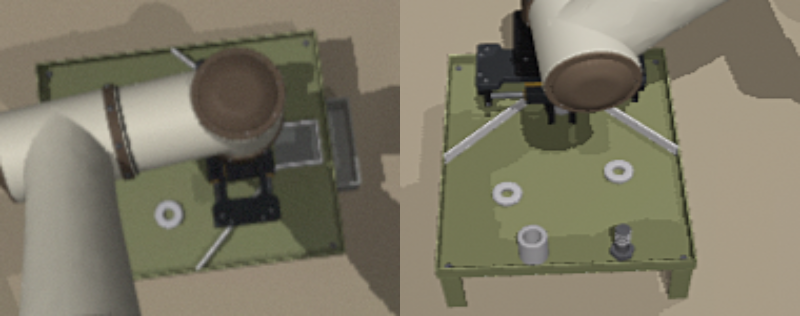

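The washer is not through yet. The other two are untouched.

Request:
move_arm(series=[[[0.3, -7, -0.2, 0], [0, -7, -0.2, 0], [0, -7, -0.2, 0], [0, -7, -0.2, 0], [0, 0, 0, 0]]])

```text
time: 7.2
tool_pos: [0.5848, -0.0166, 0.0836]
tool_rot: [0.002, -0.072, 0.997, 0.015]
wrist_force: [-0.0, -0.1, 0.3]
opening: 0.185
```

```bash
python3 -c "
from h import *
to(84,0,83.5,0)
for n in('top','side'):cv2.imwrite(f'pics/{n}4.png',r.capture(n)[:,:,::-1])
a=cv2.imread('pics/top4.png')[165:315,195:385];b=cv2.imread('pics/side4.png')[195:365,240:430]
cv2.imwrite('pics/c4.png',np.hstack([cv2.resize(a,(400,316)),cv2.resize(b,(400,316))]))
"
```

```text
t 7.20 tray [86.4 -0.3] z 83.6 push dir in tray deg -0.0 F [-0.  -0.1  0.3] open mm 16.1 j [ 0.23  0.45 -0.26 -0.04 -0.86 -0.06] tilt [-0.005  0.031 -1.   ]
tool delta mm [-0.3  2.4  0.2]
twist -0.009413487121008757
```

View pics/c4.png

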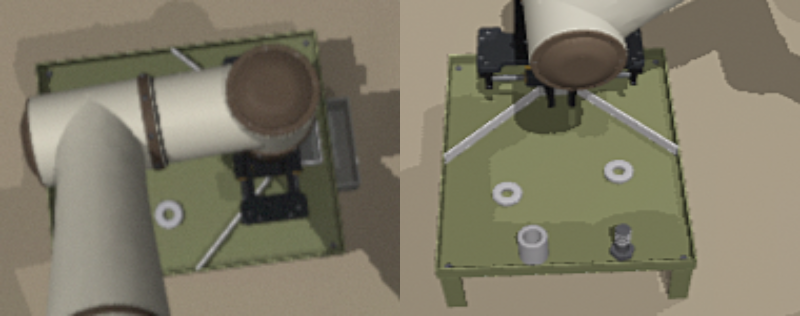

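Force is back to zero. I'll back off, lift, and check the slot.

Request:
move_arm(series=[[[0, 15, 0, 0], [0, 25, -10, 0], [0, 35, -20, 0], [0, 40, -20, 0], [0, 40, -20, 0], [0, 10, 0, 0]]])

```text
time: 7.9
tool_pos: [0.5587, 0.153, 0.1599]
tool_rot: [0.0, -0.071, 0.997, 0.016]
wrist_force: [1.1, -1.0, 0.1]
opening: 0.184
```

```bash
cat >> h.py <<'E'
def snap(k):
    for n in('top','side'):cv2.imwrite(f'pics/{n}{k}.png',r.capture(n)[:,:,::-1])
    a=cv2.imread(f'pics/top{k}.png')[165:315,195:385];b=cv2.imread(f'pics/side{k}.png')[195:365,240:430]
    cv2.imwrite(f'pics/c{k}.png',np.hstack([cv2.resize(a,(400,316)),cv2.resize(b,(400,316))]))
E
python3 -c "
from h import *
snap(5)
to(-100,80,140,-28)
"
```

```text
t 8.00 tray [-83.2  -3.7] z 156.9 push dir in tray deg -0.2 F [-0.4  0.1  0.9] open mm 15.9 j [ 0.53  0.36 -0.19 -0.03 -1.01 -0.37] tilt [ 0.004  0.03  -1.   ]
tool delta mm [-83.7  16.6  17.1]
twist 27.796035508621458
```

View pics/c5.png

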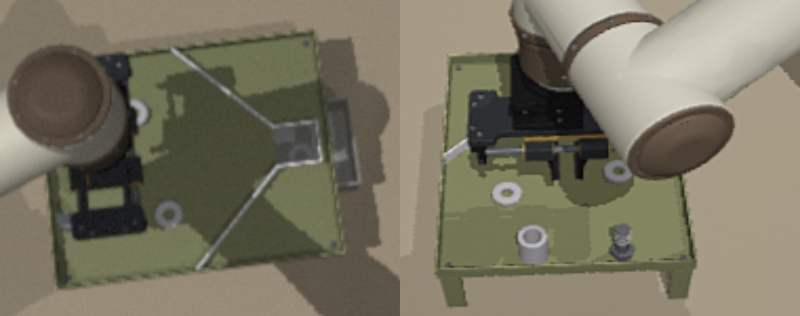

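The first washer shows in the tin through the slot at (300,155). W1 is next: turn, then move behind it.

Request:
move_arm(series=[[[-20, 4, 0, 0], [-25, 5, 0, 0], [-25, 5, 0, 0], [-14, 3, 0, 0], [0, 0, 0, 7.1], [0, 0, 0, 7.1], [0, 0, 0, 7.1], [0, 0, 0, 7.1], [0, 0, 0, 0]]])

```text
time: 8.9
tool_pos: [0.6338, 0.1707, 0.1427]
tool_rot: [-0.018, 0.19, 0.982, 0.006]
wrist_force: [-0.1, 1.0, 0.8]
opening: 0.183
```

```bash
python3 -c "
from h import *
to(-98,81,84,-28.7)
"
```

```text
t 8.90 tray [-91.8  75.2] z 142.7 push dir in tray deg -30.2 F [-0.1  1.   0.8] open mm 16.0 j [ 0.49  0.51  0.02 -0.04 -1.1  -0.86] tilt [ 0.037  0.006 -0.999]
tool delta mm [-4.1  7.9 58.7]
twist -1.517159888267571
```

Request:
move_arm(series=[[[-2, 6, 8, -1.3], [-2, 2, 14, 0], [0, 0, 14, 0], [0, 0, 12, 0], [0, 0, 6, 0], [0, 0, 0, 0]]])

```text
time: 9.5
tool_pos: [0.6381, 0.1764, 0.0809]
tool_rot: [-0.02, 0.174, 0.984, 0.005]
wrist_force: [-2.0, 0.1, 7.3]
opening: 0.183
```

```bash
python3 -c "
from h import *
to(-98,81,84,-28.7)
snap(6)
"
```

```text
t 9.50 tray [-96.8  80.3] z 80.9 push dir in tray deg -28.4 F [-2.   0.1  7.3] open mm 16.0 j [ 0.5   0.58 -0.03 -0.04 -0.99 -0.83] tilt [ 0.041  0.003 -0.999]
tool delta mm [ 0.1  1.4 -3.1]
twist 0.3133125273924122
```

View pics/c6.png

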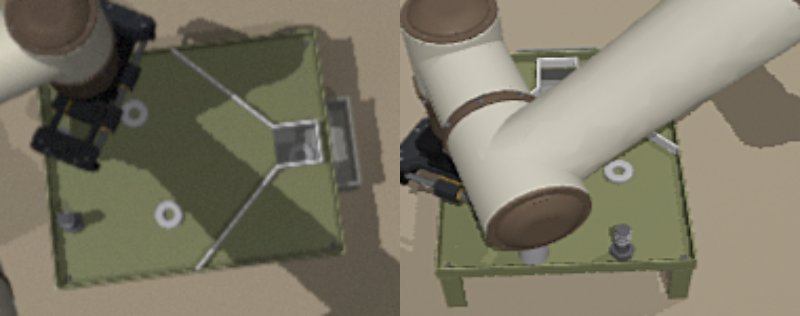

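Request:
move_arm(series=[[[0, 0, -4, 0], [0, 0, 0, 0], [0, -8, 0, 0.1], [0, -8, 0, 0.1], [0, -8, 0, 0], [0, -8, 0, 0], [0, -8, 0, 0], [0, -8, 0, 0]]])

```text
time: 10.4
tool_pos: [0.6206, 0.1281, 0.0859]
tool_rot: [-0.019, 0.176, 0.984, 0.006]
wrist_force: [0.1, 0.3, -0.2]
opening: 0.183
```

```bash
python3 -c "
from h import *
to(29,11.5,84,-28.7)
snap(7)
"
```

```text
t 10.40 tray [-51.6  56.1] z 85.9 push dir in tray deg -28.6 F [ 0.1  0.3 -0.2] open mm 15.9 j [ 0.44  0.53 -0.1  -0.04 -0.96 -0.77] tilt [ 0.039  0.006 -0.999]
tool delta mm [  0.5 -92.1   1.4]
twist 0.09175166350826203
```

View pics/c7.png

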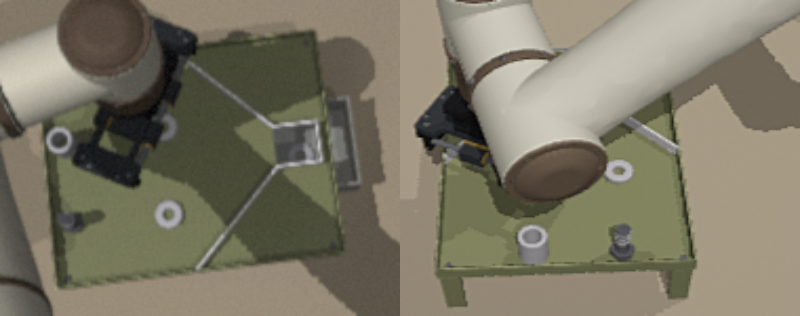

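The washer, at (167,127), is moving in front of the fingers. I'll continue.

Request:
move_arm(series=[[[0, -8, 0.8, 0], [0, -8, 0.5, 0], [0, -8, 0, 0], [0, -8, 0, 0], [0, -8, 0, 0], [0, -8, 0, 0], [0, -8, 0, 0], [0, -8, 0, 0], [0, -8, 0, 0], [0, -8, 0, 0]]])

```text
time: 11.5
tool_pos: [0.5915, 0.0476, 0.0848]
tool_rot: [-0.018, 0.176, 0.984, 0.007]
wrist_force: [-0.8, 0.1, 0.2]
opening: 0.181
```

```bash
python3 -c "
from h import *
to(29,11.5,84,-28.7)
snap(8)
"
```

```text
t 11.50 tray [23.9 15.6] z 84.8 push dir in tray deg -28.6 F [-0.8  0.1  0.2] open mm 15.8 j [ 0.34  0.48 -0.21 -0.04 -0.91 -0.67] tilt [ 0.037  0.008 -0.999]
tool delta mm [ 1.1 -6.5  0.8]
twist 0.115203447999221
```

View pics/c8.png

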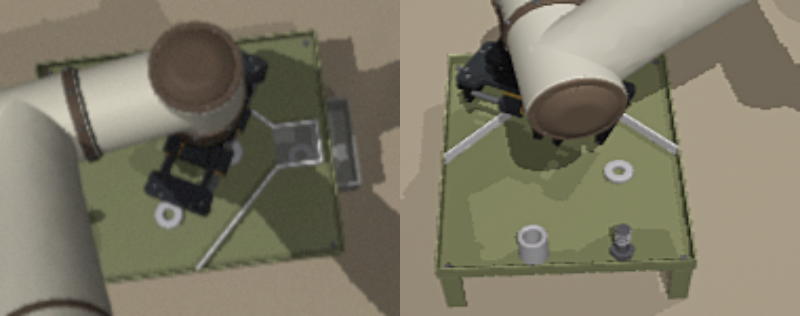

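Request:
move_arm(series=[[[1, -6, 0, 0], [0, 0, 0, 0], [0, 15, 0, 0], [0, 25, -10, 0], [0, 35, -20, 0], [0, 45, -25, 0], [0, 45, -20, 0], [0, 0, 0, -8], [0, 0, 0, -8], [0, 0, 0, -8], [0, 0, 0, -4.7], [0, 0, 0, 0]]])

```text
time: 12.8
tool_pos: [0.65, 0.211, 0.1602]
tool_rot: [-0.017, -0.085, 0.996, 0.011]
wrist_force: [0.8, -0.5, -0.8]
opening: 0.178
```

```bash
python3 -c "
from h import *
to(15,0,120,0)
snap(9)
im=cv2.imread('pics/top9.png')[165:315,195:385];im=cv2.resize(im,None,fx=4,fy=4,interpolation=cv2.INTER_CUBIC)
cv2.imwrite('pics/e9.png',im)
"
```

```text
t 12.80 tray [-129.3   97. ] z 160.2 push dir in tray deg 1.5 F [ 0.8 -0.5 -0.8] open mm 15.5 j [ 0.53  0.54  0.12 -0.04 -1.17 -0.35] tilt [ 0.032  0.025 -0.999]
tool delta mm [  99.5 -142.7   39.9]
twist 1.4871725519616632
```

View pics/e9.png

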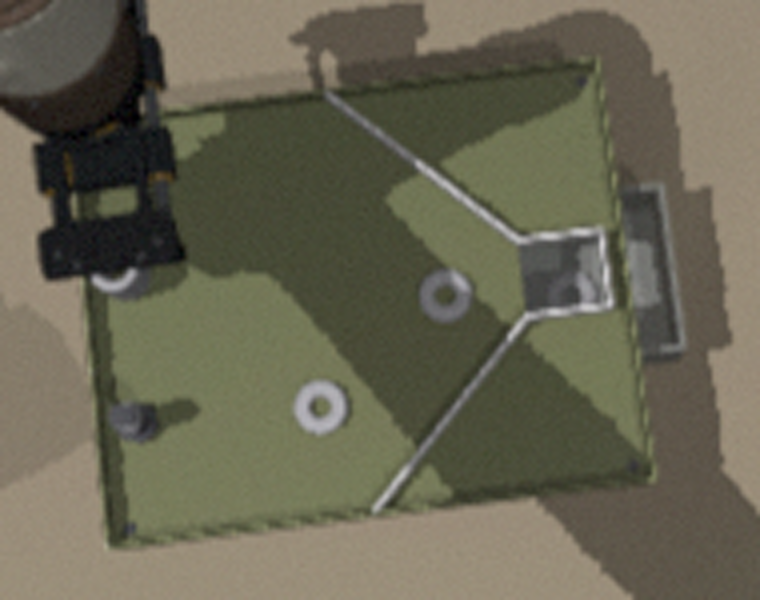

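The second washer is at crop (445,295), and one is visible in the tin at (575,287). W3 is unmoved.

```bash
python3 -c "
from h import *
f=lambda x,y:((x+.5)/4-.5+195,(y+.5)/4-.5+165)
for n,c,z in(('w1',(445,295),.088),('w3',(320.5,407),.088),('gate',(526,279),.098)):print(n,w2t(ray('top',*f(*c),z)).round(1))
"
```

```text
w1 [50.6 -2.4]
w3 [-36.  -63.8]
gate [ 1.029e+02 -1.000e-01]
```

Request:
move_arm(series=[[[20, -28, 0, 1.5], [25, -35, 0, 0], [25, -35, 5, 0], [20, -28, 5, 0], [11, -15, 8, 0], [0, 0, 10, 0], [0, 0, 10, 0], [0, 0, 0, 0]]])

```text
time: 13.7
tool_pos: [0.567, 0.0548, 0.1198]
tool_rot: [-0.017, -0.066, 0.998, 0.011]
wrist_force: [-0.5, 0.5, 0.3]
opening: 0.183
```

```bash
python3 -c "
from h import *
to(15,-2,84,0)
"
```

```text
t 13.70 tray [13.2 -7.6] z 119.8 push dir in tray deg -0.7 F [-0.5  0.5  0.3] open mm 15.9 j [ 0.36  0.4  -0.23 -0.04 -0.96 -0.21] tilt [ 0.032  0.024 -0.999]
tool delta mm [-6.7 -2.6 35.5]
twist -0.738249544338629
```

Request:
move_arm(series=[[[-6, 0, 8, -0.7], [0, 0, 10, 0], [0, 0, 8, 0], [0, 0, 4, 0], [0, 0, 0, 0]]])

```text
time: 14.2
tool_pos: [0.5742, 0.0592, 0.0859]
tool_rot: [-0.017, -0.074, 0.997, 0.011]
wrist_force: [0.0, 0.3, 0.8]
opening: 0.186
```

```bash
python3 -c "
from h import *
to(15,-2,84,0)
"
```

```text
t 14.20 tray [9.9 0.2] z 85.9 push dir in tray deg 0.2 F [0.  0.3 0.8] open mm 16.2 j [ 0.37  0.45 -0.25 -0.04 -0.9  -0.19] tilt [ 0.032  0.024 -0.999]
tool delta mm [ 2.1 -5.1  1.9]
twist 0.18696691573848057
```

Request:
move_arm(series=[[[2, -2, 1.5, 0], [0, -6, 0.3, 0], [0, -8, -0.2, 0], [0, -8, -0.2, 0], [0, -8, -0.2, 0], [0, -8, -0.2, 0], [0, -8, -0.2, 0], [0, -8, -0.2, 0], [0, -8, -0.2, 0]]])

```text
time: 15.1
tool_pos: [0.5829, -0.0098, 0.0853]
tool_rot: [-0.015, -0.074, 0.997, 0.011]
wrist_force: [-0.0, 0.4, -0.2]
opening: 0.187
```

```bash
python3 -c "
from h import *
to(87,0,84,0)
"
```

```text
t 15.10 tray [79.4 -1.1] z 85.3 push dir in tray deg 0.2 F [-0.   0.4 -0.2] open mm 16.3 j [ 0.25  0.46 -0.24 -0.03 -0.9  -0.08] tilt [ 0.029  0.024 -0.999]
tool delta mm [-1.1 -7.6  1.1]
twist 0.1835552955743367
```

Request:
move_arm(series=[[[-0.5, -5, 0.2, 0], [-0.5, -4, 0, 0], [0, 0, 0, 0], [0, 15, 0, 0], [0, 25, -10, 0], [0, 35, -20, 0], [0, 40, -25, 0], [0, 40, -20, 0], [0, 30, 0, 0], [0, 0, 0, 0]]])

```text
time: 16.1
tool_pos: [0.5583, 0.1724, 0.1664]
tool_rot: [-0.016, -0.074, 0.997, 0.012]
wrist_force: [0.5, -0.6, -0.3]
opening: 0.183
```

```bash
python3 -c "
from h import *
to(-69,-84,140,35)
snap(10)
"
```

```text
t 16.10 tray [-104.4    0.8] z 166.4 push dir in tray deg 0.1 F [ 0.5 -0.6 -0.3] open mm 15.9 j [ 0.56  0.37 -0.14 -0.04 -1.07 -0.39] tilt [ 0.03   0.026 -0.999]
tool delta mm [ 84.1 -35.9  28.1]
twist -34.861499398169826
```

View pics/c10.png

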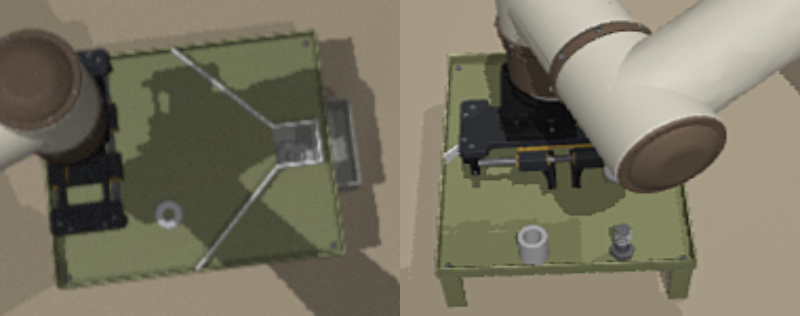

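The washer has left the tray floor, so two are through. Bush and bolt are standing. Now for W3.

Request:
move_arm(series=[[[18, -7, 0, 0], [25, -11, 0, 0], [25, -11, 0, 0], [16, -8, 0, 0], [0, 0, 0, -8], [0, 0, 0, -8], [0, 0, 0, -8], [0, 0, 0, -8], [0, 0, 0, -4], [0, 0, 0, 0]]])

```text
time: 17.2
tool_pos: [0.4727, 0.1078, 0.1624]
tool_rot: [-0.019, -0.382, 0.924, 0.015]
wrist_force: [0.3, -0.3, -0.1]
opening: 0.183
```

```bash
python3 -c "
from h import *
to(-67,-85,84,36)
"
```

```text
t 17.20 tray [-52.9 -93.2] z 162.4 push dir in tray deg 36.6 F [ 0.3 -0.3 -0.1] open mm 15.9 j [ 0.54  0.23 -0.37 -0.04 -1.01  0.27] tilt [ 0.024  0.043 -0.999]
tool delta mm [-16.9   3.1  78.2]
twist 0.6431936819929547
```

Request:
move_arm(series=[[[-10, 2, 5, 0.6], [-7, 1, 14, 0], [0, 0, 14, 0], [0, 0, 14, 0], [0, 0, 10, 0], [0, 0, 0, 0]]])

```text
time: 17.8
tool_pos: [0.4817, 0.1227, 0.1009]
tool_rot: [-0.02, -0.371, 0.928, 0.015]
wrist_force: [-0.5, -0.1, -0.2]
opening: 0.187
```

```bash
python3 -c "
from h import *
to(-67,-85,84,36)
snap(11)
"
```

```text
t 17.80 tray [-66.3 -82.2] z 100.9 push dir in tray deg 35.2 F [-0.5 -0.1 -0.2] open mm 16.2 j [ 0.55  0.32 -0.42 -0.05 -0.87  0.24] tilt [ 0.026  0.042 -0.999]
tool delta mm [ 1.4  1.5 17. ]
twist -0.8053243900577058
```

View pics/c11.png

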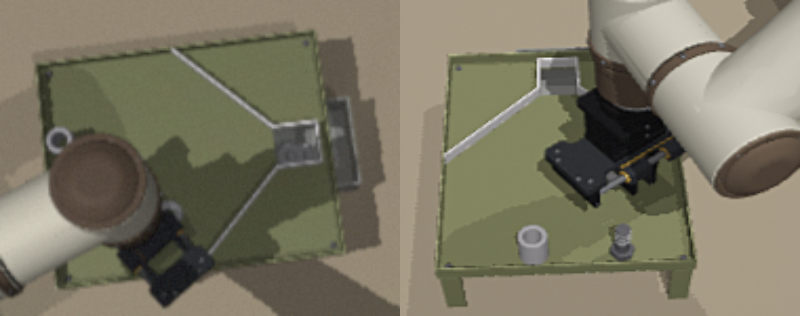

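Request:
move_arm(series=[[[1, 2, 8, -0.8], [0, 0, 6, 0], [0, 0, 2, 0], [0, 0, 0, 0]]])

```text
time: 18.3
tool_pos: [0.4808, 0.1248, 0.0868]
tool_rot: [-0.016, -0.378, 0.926, 0.015]
wrist_force: [1.2, 1.0, 1.2]
opening: 0.184
```

```bash
python3 -c "
from h import *
to(31,-14,84,36)
"
```

```text
t 18.30 tray [-68.5 -82.8] z 86.8 push dir in tray deg 36.1 F [1.2 1.  1.2] open mm 16.0 j [ 0.56  0.34 -0.44 -0.05 -0.82  0.25] tilt [ 0.019  0.04  -0.999]
tool delta mm [   3.1 -120.9   -2. ]
twist 0.1013057119371581
```

Request:
move_arm(series=[[[3, 0, 2, 0], [0, 0, 1.5, 0], [0, 0, 0, 0], [0, -8, -0.2, 0], [0, -8, -0.3, 0], [0, -8, -0.3, 0], [0, -8, -0.3, 0], [0, -8, -0.3, 0]]])

```text
time: 19.1
tool_pos: [0.509, 0.0921, 0.0837]
tool_rot: [-0.016, -0.378, 0.925, 0.015]
wrist_force: [0.1, 0.4, -0.4]
opening: 0.182
```

```bash
python3 -c "
from h import *
to(31,-14,84,36)
snap(12)
"
```

```text
t 19.10 tray [-32.  -59.6] z 83.7 push dir in tray deg 36.2 F [ 0.1  0.4 -0.4] open mm 15.8 j [ 0.47  0.37 -0.39 -0.04 -0.83  0.33] tilt [ 0.017  0.039 -0.999]
tool delta mm [  0.4 -77.7  -3.4]
twist 0.15222352098922443
```

View pics/c12.png

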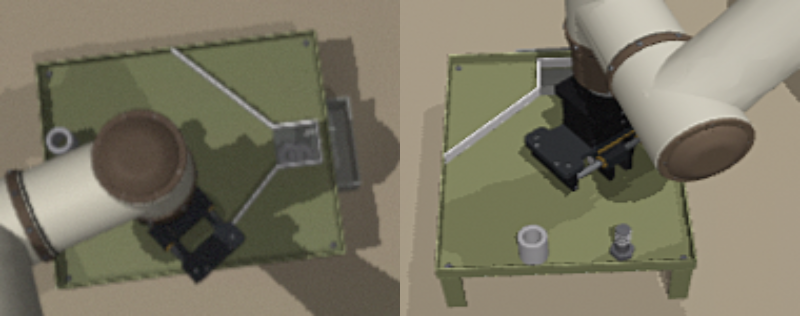

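Request:
move_arm(series=[[[0, -8, -0.2, 0], [0, -8, -0.3, 0], [0, -8, -0.3, 0], [0, -8, -0.3, 0], [0, -8, -0.3, 0], [0, -8, -0.3, 0], [0, -8, -0.3, 0], [0, -8, -0.3, 0], [0, -8, -0.3, 0]]])

```text
time: 20.1
tool_pos: [0.5634, 0.0364, 0.0834]
tool_rot: [-0.016, -0.378, 0.925, 0.015]
wrist_force: [0.1, 0.3, 0.5]
opening: 0.187
```

```bash
python3 -c "
from h import *
to(31,-14,84,36)
snap(13)
"
```

```text
t 20.10 tray [ 30.9 -13.8] z 83.4 push dir in tray deg 36.1 F [0.1 0.3 0.5] open mm 16.3 j [ 0.34  0.44 -0.28 -0.04 -0.89  0.46] tilt [ 0.018  0.04  -0.999]
tool delta mm [ 0.2  0.1 -0.6]
twist 0.13343672634397308
```

View pics/c13.png

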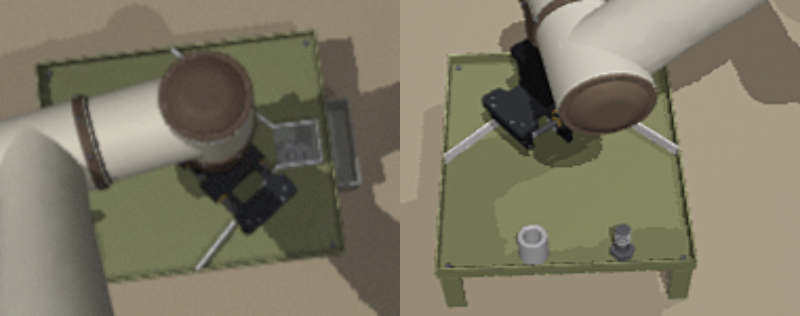

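No washer has been left behind, so it is in the cradle. I'll back off, lift, straighten, and look.

Request:
move_arm(series=[[[0, 15, 0, 0], [0, 25, -10, 0], [0, 35, -20, 0], [0, 45, -25, 0], [0, 40, -20, 0], [0, 0, 0, 8], [0, 0, 0, 8], [0, 0, 0, 8], [0, 0, 0, 8], [0, 0, 0, 4], [0, 0, 0, 0]]])

```text
time: 21.3
tool_pos: [0.4429, 0.1567, 0.1664]
tool_rot: [-0.021, -0.064, 0.998, 0.011]
wrist_force: [-0.4, -0.1, -0.4]
opening: 0.183
```

```bash
python3 -c "
from h import *
to(15,-2,120,0)
snap(14)
im=cv2.imread('pics/top14.png')[165:315,195:385];im=cv2.resize(im,None,fx=4,fy=4,interpolation=cv2.INTER_CUBIC)
cv2.imwrite('pics/e14.png',im)
"
```

```text
t 21.30 tray [-105.5 -115.6] z 166.4 push dir in tray deg -1.0 F [-0.4 -0.1 -0.4] open mm 15.9 j [ 0.66  0.19 -0.4  -0.05 -1.   -0.5 ] tilt [ 0.04   0.024 -0.999]
tool delta mm [-117.3 -119.6   38.9]
twist -0.9890598477028902
```

View pics/e14.png

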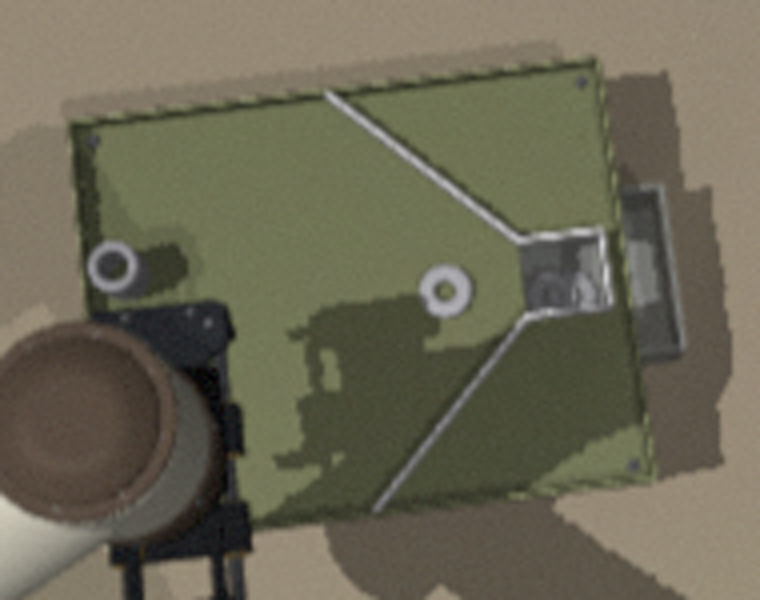

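The third washer is at (446,292), tray about (51,-1). The tin holds two.

Request:
move_arm(series=[[[-20, -20, 0, -1], [-30, -30, 0, 0], [-30, -30, 4, 0], [-25, -25, 6, 0], [-13, -12, 8, 0], [0, 0, 10, 0], [0, 0, 10, 0], [0, 0, 0, 0]]])

```text
time: 22.2
tool_pos: [0.578, 0.0577, 0.1182]
tool_rot: [-0.021, -0.081, 0.996, 0.012]
wrist_force: [-0.9, 0.2, 0.7]
opening: 0.183
```

```bash
python3 -c "
from h import *
to(13,-1,84,0)
"
```

```text
t 22.20 tray [12.   3.7] z 118.2 push dir in tray deg 1.0 F [-0.9  0.2  0.7] open mm 15.9 j [ 0.36  0.42 -0.2  -0.04 -0.98 -0.17] tilt [ 0.039  0.026 -0.999]
tool delta mm [ 3.4 -1.8 34.3]
twist 0.9707409511584331
```

Request:
move_arm(series=[[[3, 0, 8, 1], [1, 0, 10, 0], [2, 0, 8, 0], [0, 0, 5, 0], [0, 0, 0, 0]]])

```text
time: 22.7
tool_pos: [0.568, 0.0596, 0.0862]
tool_rot: [-0.02, -0.074, 0.997, 0.012]
wrist_force: [-0.3, 0.1, 0.8]
opening: 0.182
```

```bash
python3 -c "
from h import *
to(87,0,84,0)
"
```

```text
t 22.70 tray [ 8.6 -5.9] z 86.2 push dir in tray deg 0.2 F [-0.3  0.1  0.8] open mm 15.8 j [ 0.37  0.45 -0.26 -0.04 -0.9  -0.19] tilt [ 0.039  0.026 -0.999]
tool delta mm [ -5.6 -78.4  -0.1]
twist 0.1697151829836514
```

Request:
move_arm(series=[[[-5, 0, 1.5, 0], [0, 0, 0.5, 0], [0, -8, 0, 0], [0, -8, -0.2, 0], [0, -8, -0.2, 0], [0, -8, -0.2, 0], [0, -8, -0.2, 0], [0, -8, -0.2, 0], [0, -8, -0.2, 0]]])

```text
time: 23.6
tool_pos: [0.5835, 0.0006, 0.0847]
tool_rot: [-0.019, -0.074, 0.997, 0.012]
wrist_force: [-0.0, 0.0, -0.6]
opening: 0.181
```

```bash
python3 -c "
from h import *
to(87,0,84,0)
"
```

```text
t 23.60 tray [69.3  1. ] z 84.7 push dir in tray deg 0.2 F [-0.   0.  -0.6] open mm 15.7 j [ 0.26  0.47 -0.23 -0.04 -0.91 -0.09] tilt [ 0.036  0.026 -0.999]
tool delta mm [  1.  -17.7   0.3]
twist 0.1835626892975597
```

Request:
move_arm(series=[[[0.5, -7, 0, 0], [0.3, -7, -0.1, 0], [0, -4, 0, 0], [0, 0, 0, 0], [0, 15, 0, 0], [0, 25, -10, 0], [0, 35, -20, 0], [0, 40, -25, 0], [0, 40, -25, 0], [0, 30, -20, 0], [0, 0, 0, 0]]])

```text
time: 24.7
tool_pos: [0.5598, 0.1719, 0.1917]
tool_rot: [-0.02, -0.074, 0.997, 0.012]
wrist_force: [0.4, 0.7, 0.2]
opening: 0.185
```

```bash
python3 -c "
from h import *
where()
snap(15)
im=cv2.imread('pics/top15.png')[165:315,195:385];im=cv2.resize(im,None,fx=4,fy=4,interpolation=cv2.INTER_CUBIC)
cv2.imwrite('pics/e15.png',im)
"
```

```text
t 24.70 tray [-103.7    2.2] z 191.7 push dir in tray deg 0.1 F [0.4 0.7 0.2] open mm 16.1 j [ 0.55  0.36 -0.1  -0.04 -1.14 -0.39] tilt [ 0.039  0.028 -0.999]
```

View pics/e15.png

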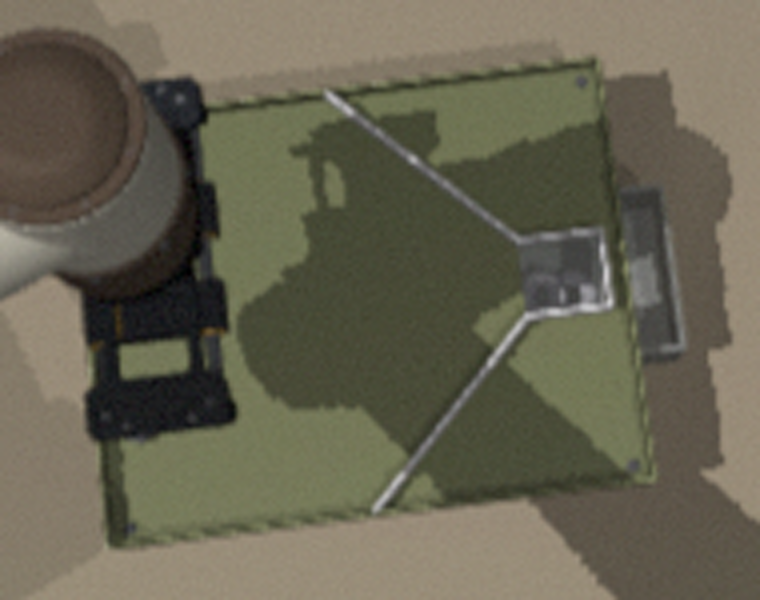

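View pics/side15.png

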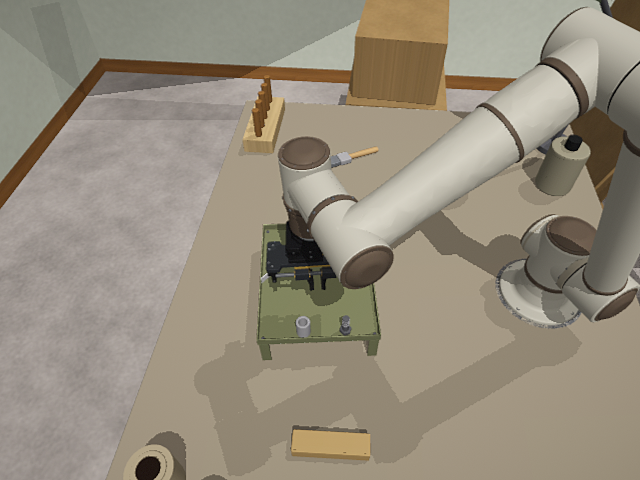

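The tray floor is clear. I'll move aside to view the slot in both cameras.

Request:
move_arm(series=[[[0, 20, -20, 0], [0, 35, -20, 0], [0, 40, -10, 0], [0, 40, 0, 0], [0, 40, 0, 0], [0, 30, 0, 0], [0, 10, 0, 0], [0, 0, 0, 0]]])

```text
time: 25.6
tool_pos: [0.5266, 0.3772, 0.232]
tool_rot: [-0.035, -0.065, 0.997, 0.005]
wrist_force: [-0.2, 0.8, 0.2]
opening: 0.185
```

```bash
python3 -c "
from h import *
where()
snap(16)
a=cv2.imread('pics/top16.png')[210:255,310:370];b=cv2.imread('pics/side16.png')[215:345,255:385]
cv2.imwrite('pics/e16.png',np.hstack([cv2.convertScaleAbs(cv2.resize(a,(400,300),interpolation=cv2.INTER_CUBIC),alpha=1.6),cv2.resize(b,(300,300),interpolation=cv2.INTER_CUBIC)]))
b=cv2.imread('pics/side16.png')[220:255,290:335]
cv2.imwrite('pics/f16.png',cv2.convertScaleAbs(cv2.resize(b,(450,350),interpolation=cv2.INTER_CUBIC),alpha=1.6))
"
```

```text
t 25.60 tray [-311.6   -1. ] z 232.0 push dir in tray deg -0.9 F [-0.2  0.8  0.2] open mm 16.1 j [ 0.84  0.45  0.15 -0.06 -1.32 -0.7 ] tilt [ 0.069  0.014 -0.998]
```

View pics/e16.png

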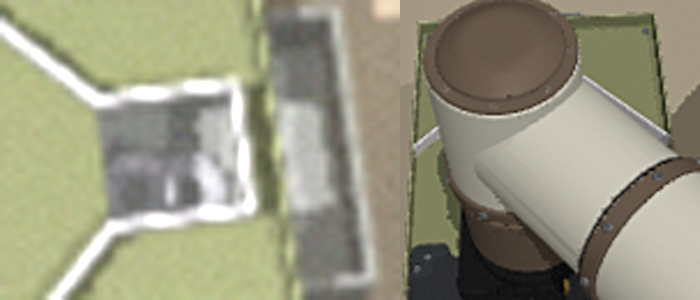

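View pics/f16.png

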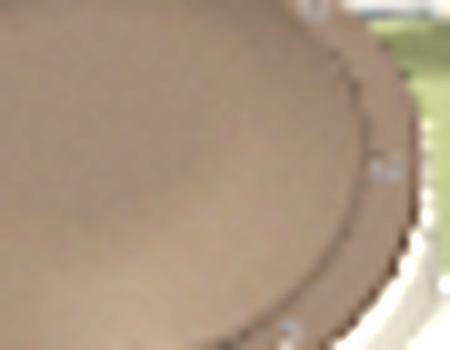

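Request:
move_arm(series=[[[20, -10, 0, 0], [35, -20, 0, 0], [40, -20, 0, 0], [30, -20, 0, 0], [0, 0, 0, 0]]])

```text
time: 26.2
tool_pos: [0.4094, 0.2783, 0.2371]
tool_rot: [-0.037, -0.058, 0.998, 0.003]
wrist_force: [0.9, 0.2, 0.9]
opening: 0.183
```

```bash
python3 -c "
from h import *
where()
snap(17)
f=lambda k:cv2.convertScaleAbs(cv2.resize(cv2.imread(f'pics/top{k}.png')[215:255,315:355],(300,300),interpolation=cv2.INTER_CUBIC),alpha=1.6)
b=cv2.imread('pics/side17.png')[220:255,290:335]
cv2.imwrite('pics/e17.png',np.vstack([np.hstack([f(5),f(14)]),np.hstack([f(17),cv2.convertScaleAbs(cv2.resize(b,(300,300),interpolation=cv2.INTER_CUBIC),alpha=1.6)])]))
"
```

```text
t 26.20 tray [-230.7 -131.3] z 237.1 push dir in tray deg -1.6 F [0.9 0.2 0.9] open mm 15.9 j [ 0.89  0.18 -0.22 -0.06 -1.22 -0.75] tilt [ 0.073  0.01  -0.997]
```

View pics/e17.png

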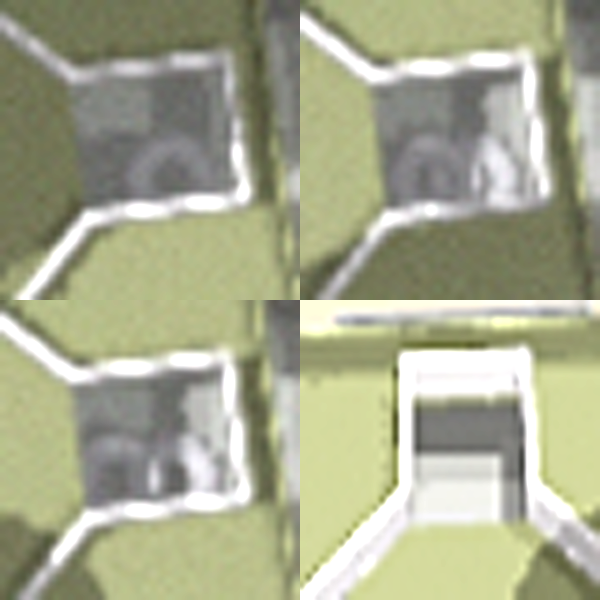

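View pics/side17.png

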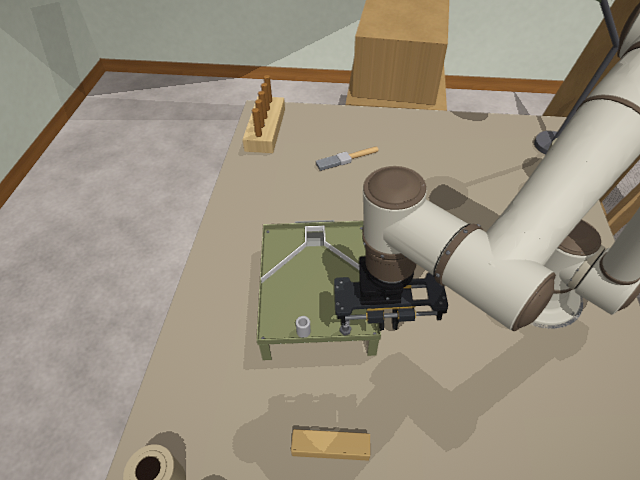

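View pics/top17.png

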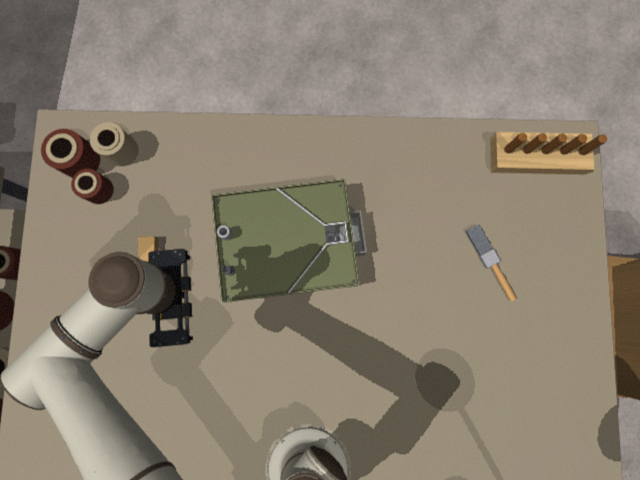

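```bash
python3 -c "
from h import *
print(r.sense()['wrist_force'],r.sense()['time']);print(r.job_done())"
```

```text
[ 0.14792355 -0.3408664  -0.56204642] 26.3
the job is handed in; nothing more can be done
None
```

All three washers were swept along the tray floor and through the gate one at a time, middle one first. I then handed the job in at about 26 s; no verdict was reported.

**How:** the fingertips were held 16 mm apart as a cradle. The two outer washers were first pushed diagonally to the centre line, then straight through the gate, and there were several seconds between drops.

**Last checks:**
- The final top and side pictures show no washer left on the tray floor or caught in the slot.
- Bush, bolt and brush appear standing or lying where they were. I judged this by eye against the first pictures, without measuring. In the final top view the arm hid most of the block, but in the side view it lay where it started.
- The arm was clear of everything, with wrist force near zero.

**Less certain:**
- I could see one washer in the tin after the first drop and two after the second. After the third, the washers overlap in the narrow view through the slot. I infer the third is in the tin from the empty tray and slot and the changed picture, because I couldn't make out three separate rings.
- The two cameras disagreed by about 2–4 mm on positions.
- The fingers once touched the tray floor lightly, at about 7 N.

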